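# Hang the weaver's mallet in its notched ring

## Robot

A 6-joint arm with a two-finger parallel gripper is mounted at the origin on the work surface. World frame = base frame: x ahead of the robot, y to its left, z up, the work surface at z = 0. Lengths are in m, angles in rad, forces in N, time in s.
With the tool pointing down it reaches from about 0.4 to 0.825 m from the base axis. Payload 7 kg.
Tool frame: the origin (TCP) lies between the finger pads; the fingertips stand 11 mm ahead of it and the grasp point (between the pads) lies 8 mm behind it (arm.tips_ahead is the distance from the TCP to the fingertips, in m); z points along the fingers, x is the direction in which the jaws open and shut, and the axes are right-handed (so a half turn about z gives the same grasp; the last joint's range is limited). The gripper opens to 88 mm and grips with 3 to 60 N. Pads are 19 mm wide; open, the fingers measure 130 mm over their backs; the gripper's body (78 mm by 193 mm) begins 47 mm behind the grasp point.
Start: joints at [-0.948, 0.359, 0.012, 0, -1.224, -0.288], TCP at [0.222, -0.638, 0.238] pointing down, gripper open.
Joint ranges: [-3.07, 3.07], [-1.43, 2.12], [-1.02, 1.25], [-3.03, 1.67], [-3.05, -0], [-3.03, 3.03]. Speed limits (rad/s): [2.39, 2.39, 3.01, 3.14, 3.14, 3.14].

## Interface

Orientations are given as [roll, pitch, yaw] about the fixed x, y, z axes, in that order (R = Rz(yaw) Ry(pitch) Rx(roll)).
In Python, from station import arm, optics, finder gives the robot as it stands. The module is installed in compiled form; this text tells all that it offers.
- The arm moves only by the tool apply_moves, never from a script. Its argument "increments" is one flat list of numbers, 6 for each row, row after row: the shift along the world's x, y, z in m, then the turn, a rotation vector about the world's x, y, z in rad. In form: [tx, ty, tz, rx, ry, rz, tx, ty, tz, rx, ry, rz, ...]. A call has 1 to 20 rows; each row shifts and turns the pose as measured when the row begins; what a row does not reach is not made up. A row lasts 1/12 s, in which the tool goes at most 41.7 mm and 7.16 degrees, less where a joint would pass 70% of its speed; a pose out of reach is approached as far as the arm can. A call with a gripper value outside its range is refused whole. "hand" is the closure, from 0 (fully open) to 1 (shut), set as the call begins (left out, the last holds). The fingers move at their own pace and stop on an object; "force" is the grip in N (left out, the last holds). Time passes only in rows, so rows that do not move let the fingers close. It gives the time, the measured TCP pose, the force and the opening at its end, in the units of the state.
- arm.get_state(): the state, without advancing time (a new reading comes with each control period).
- optics.grab_frame(name): name is "scene" or "top" or "wrist"; returns the picture (480x640x3 uint8, red, green, blue); there is no depth.
- optics.camera_model(name): a dict with "fx", "fy", "cx", "cy" (pixels), "world_to_cam" (4x4, takes a point from world to camera coordinates); the wrist camera has in their place "T_tool_cam" (4x4, takes a point from camera to tool coordinates, whose origin is the TCP and whose axes are the tool frame's). Camera axes: x right, y up, looking along -z (the intrinsics and any distortion apply to the point x, -y, -z); pixel columns grow to the right and rows downward; lengths in m; the calibration is good to about 2 mm. A picture is of the moment at which its call begins: read the wrist's pose just before it. camera_model takes no time and is no camera call.
- arm.job_done(): hands the job in, once; it reports no verdict.
Trained networks look in the newest picture that a camera, given by its name, has taken for a name from the list of things; names that differ only in an ending like _2 or _b are one class to them, and where a whole thing is asked for, a point or a joint stands for the part that bears it (a point fixed in the world has none). Each returns a list of dicts, best first, with "conf" (0 to 1); they miss things now and then, are a little off and sometimes report something else, mostly with a low value. They report only what shows in the picture. A call takes as long as a camera call. They do not tell look-alikes from the thing itself.
- finder.find_in(camera, name): "box" ([left, top, right, bottom] in pixels, round what is visible of it).
- finder.landmark_of(camera, name): "point" ([column, row] in pixels: a listed point, or the origin of a listed thing).
The state is a dict: "t": time; "q": joint angles; "qd": joint speeds; "joint_efforts": joint torques, N m; "eef_pos": TCP position; "ee_rot": TCP orientation; "force": force on the tool from outside, world axes, zero at the start; "moment": the same for the moment, N m; "width": finger opening in m.
Only numpy, scipy, OpenCV 4.12 (cv2) and the standard library are available. Lean on these libraries where they do the work, as an engineer would, in place of code of your own. Each camera call takes 0.05 s, during which the arm holds its last target. There are 200 camera calls.

## Task

Take the small mallet out of the wooden block and hang it handle-down in the steel ring of the bench holder. The cross pin under its head has to drop into the two notches in the ring's rim: let the pin ride lightly on the rim, turn the mallet until it falls in, so that the head sits fully home on the ring, then let go. Be gentle with the ring, do not force the pin, and leave the other things on the bench where they are.

Things in the scene. Friction and masses are not known exactly. Their poses are not given: they have to be found in the camera images.
- mallet: Small wooden mallet, 0.15 to 0.3 kg, standing upright, head on top. Head: block 46 mm along its x, 90 mm along its y, 50 mm tall, edges rounded 5 mm. Origin: centre of the head's underside, on the handle's axis; z points up through the head. The round handle, 22 mm across, runs 100 mm down from the origin; its last 7 mm taper to 16 mm.
- pin (a point): Middle of the mallet's steel cross pin, 6 mm thick, 42 mm long, along the mallet's y axis through the handle, sticking out 10 mm on both sides. It lies 5 mm below the head's underside (lowest line 8 mm below). Half a turn of the mallet makes no difference to the pin. Axes as the mallet's.
- block: Dark wooden block 90 x 90 x 60 mm, fixed to the bench, in which the mallet stands at first, its handle in a hole 28 mm wide and 50 mm deep; the head's underside starts 50 mm above the block's top. Origin: centre of the block's underside. Block and holder may be on either side of the bench.
- stand: Steel bench holder, fixed to the bench: base plate 100 x 84 x 8 mm and, on its +x side (36 to 52 mm from the ring's axis), a post 98 mm tall that carries the notched ring, whose rim at 115 mm is its highest part. Origin: on the bench, on the ring's axis, z up. At most 25 N may act between mallet and holder or ring.
- collar_mouth (a point): Centre of the ring's mouth, on its axis, level with the rim, 115 mm above the bench; axes as the holder's. Ring 48 mm across, 31 mm tall, bore 25 mm (26 in the top 12 mm). Pin on the rim: the head's underside is 8 mm above it. Pin in the notches: the underside rests on the rim.
- notch_level (a point): Point on the ring's axis level with the bottom of its two opposite notches, 12 mm below the rim; notches 10 mm wide, open above, cut through the wall. Their line is clamped 0.2 to 1.4 rad anticlockwise (from above) from the holder's y axis; how far is not measured, only felt or seen. The pin drops in within about 0.1 rad either way. Axes as the holder's.
- basket: Bystander: white wicker bowl basket with a row of wooden beads, 156 mm across, 85 mm tall; origin under its centre
- sprayer: Bystander: clear spray bottle with a white and red head, 62 mm across, 165 mm tall; origin under its centre
- phone: Bystander: black telephone lying flat, 150 x 74 x 9 mm; origin under its centre
- frame: Bystander: black wire lampshade frame lying flat, two rings joined by three spokes, 176 mm across, 7 mm thick; origin under its centre
- beads: Bystander: small empty white bead bowl, 68 mm across, 40 mm tall; origin under its centre
- bobbin: Bystander: wooden bobbin standing on end, 44 mm across, 52 mm tall; origin under its centre
- jar: Bystander: blue jar with three awl handles standing in it, jar 72 mm across and 100 mm tall, handles up to 155 mm; origin under its centre
Not all that is in view belongs to the job. What is shaped like the mallet but purple or yellow is not meant. Leave any red look-alike of the block alone.

How it is judged:
By the outcome, as a careful person would: the job done as asked, in the order asked, and still so for the second after the job is handed in, with the robot touching nothing.
It also fails if it takes over 67 s, if anything falls off the work surface, if the arm or the gripper's body presses on something with over 40 N, if the wrist force passes 120 N, or if a joint passes its speed limit or range.

## Working session

There is one attempt and no reset: what is moved stays moved. The work goes in short steps, Python scripts to look and compute and a tool call to move; the robot and the scene stay as the last step left them, time stands still between calls to the robot, and variables do not carry over. Pictures are saved under pics/ and viewed, about 8 in all and at most 12, crops included, and the job is handed in when it is done.

Besides the shell and the picture viewer there is one more tool, called after "Emit:" as name(argument=value, ...) on one line, values as JSON. apply_moves: Moves the arm, as the interface text tells. Its arguments: {"type":"object","properties":{"increments":{"type":"array"},"hand":{"type":"number"},"force":{"type":"number"}},"required":["increments"]}

```bash
mkdir -p pics; cat > h.py <<'E'
import numpy as np, cv2
from scipy.spatial.transform import Rotation as R
from station import arm, optics, finder
def tool():
    s=arm.get_state(); T=np.eye(4); T[:3,3]=s['eef_pos']; r=np.array(s['ee_rot'])
    T[:3,:3]= r if r.shape==(3,3) else R.from_euler('xyz',r).as_matrix(); return T
def cam(name,T=None):
    m=optics.camera_model(name)
    W=np.array(m['world_to_cam']) if 'world_to_cam' in m else np.linalg.inv((tool() if T is None else T)@np.array(m['T_tool_cam']))
    return m,W
def ray(name,px,T=None):
    m,W=cam(name,T); C=np.linalg.inv(W)
    d=np.array([(px[0]-m['cx'])/m['fx'],-(px[1]-m['cy'])/m['fy'],-1])
    return C[:3,3],C[:3,:3]@d
def onz(r,z): o,d=r; return o+d*(z-o[2])/d[2]
def tri(a,b):
    (o1,d1),(o2,d2)=a,b
    s=np.linalg.lstsq(np.c_[d1,-d2],o2-o1,rcond=None)[0]
    p,q=o1+s[0]*d1,o2+s[1]*d2; return (p+q)/2,np.linalg.norm(p-q)
def proj(name,P,T=None):
    m,W=cam(name,T); c=W@np.r_[P,1]; return np.array([m['cx']+m['fx']*c[0]/-c[2],m['cy']+m['fy']*-c[1]/-c[2]])
E
python3 - <<'E'
from h import *
np.set_printoptions(precision=3,suppress=True)
print(arm.get_state())
ims={}
for c in ['scene','top','wrist']:
    m=optics.camera_model(c); print(c,{k:(np.array(v).tolist() if k not in('world_to_cam','T_tool_cam') else np.array(v).round(3).tolist()) for k,v in m.items()})
    ims[c]=optics.grab_frame(c); cv2.imwrite(f'pics/{c}0.png',ims[c][:,:,::-1])
for n in ['mallet','pin','block','stand','collar_mouth','notch_level']:
    r={}
    for c in ['scene','top']:
        l=finder.landmark_of(c,n)[:3]; print(n,c,[(np.round(x['point'],1).tolist(),round(x['conf'],2)) for x in l])
        if l:r[c]=ray(c,l[0]['point'])
    if len(r)==2: print('   tri',*tri(r['scene'],r['top']))
print(arm.get_state()['t'])
E
```

```text
{'t': 0.0, 'q': array([-0.948,  0.359,  0.011, -0.   , -1.224, -0.288]), 'qd': array([ 0.   , -0.   ,  0.   , -0.002,  0.001, -0.001]), 'joint_efforts': array([  0.001, -58.272,  29.306,   6.997,   0.007,  -0.   ]), 'eef_pos': array([ 0.222, -0.637,  0.237]), 'ee_rot': array([-3.141, -0.002,  1.905]), 'force': array([-1.289,  0.331, -0.427]), 'moment': array([0.043, 0.033, 0.043]), 'width': 0.08754571448992368}
scene {'fx': 533.3697476798028, 'fy': 533.3697476798028, 'cx': 309.9108404801973, 'cy': 240.84686032078358, 'world_to_cam': [[-0.496, 0.868, -0.009, 0.284], [-0.705, -0.397, 0.588, 0.315], [0.507, 0.298, 0.809, -1.563], [0.0, 0.0, 0.0, 1.0]]}
top {'fx': 495.0467178734034, 'fy': 495.0467178734034, 'cx': 316.19154328070704, 'cy': 242.08003532843173, 'world_to_cam': [[-0.007, -1.0, 0.011, -0.012], [0.99, -0.005, 0.138, -0.533], [-0.137, 0.012, 0.99, -1.056], [0.0, 0.0, 0.0, 1.0]]}
wrist {'fx': 337.4006685310481, 'fy': 337.4006685310481, 'cx': 322.7707223935454, 'cy': 239.46652518498578, 'T_tool_cam': [[1.0, -0.0, 0.002, 0.001], [0.0, -0.965, -0.262, -0.071], [0.002, 0.262, -0.965
[... 335 characters left out ...]

pin top [([192.6, 161.8], 0.98), ([206.7, 235.4], 0.63)]
   tri [0.643 0.219 0.261] 0.025908139949905422
block scene [([394.8, 307.6], 0.95), ([460.4, 238.9], 0.68)]
block top [([188.7, 351.6], 0.92), ([220.1, 239.6], 0.89)]
   tri [ 0.333  0.249 -0.256] 0.19184600649664504
stand scene [([260.6, 239.8], 0.92)]
stand top [([385.5, 240.3], 0.75)]
   tri [ 0.538 -0.168  0.003] 0.011951907813491881
collar_mouth scene [([257.4, 208.9], 0.84)]
collar_mouth top [([390.2, 231.8], 0.59), ([204.9, 236.4], 0.17)]
   tri [ 0.539 -0.161  0.128] 0.006968932698576413
notch_level scene [([252.7, 216.1], 0.86)]
notch_level top [([389.6, 228.9], 0.68)]
   tri [ 0.549 -0.166  0.109] 0.0010111044230794253
0.75
```

View pics/scene0.png

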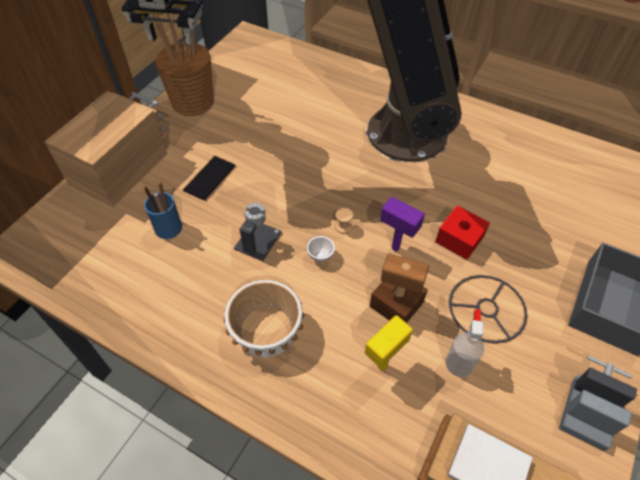

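View pics/top0.png

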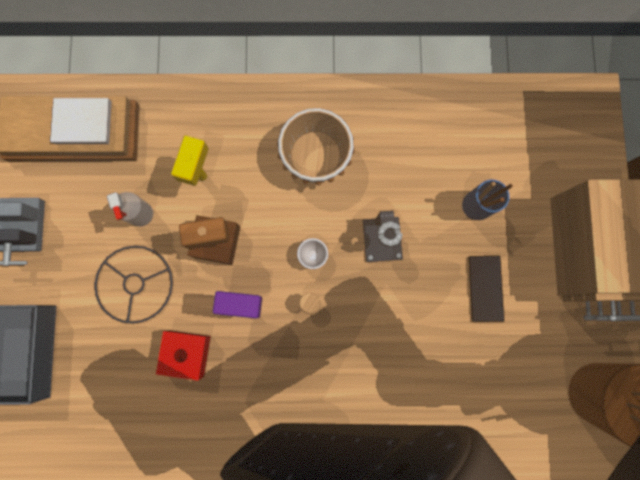

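The scene shows the brown mallet's head at about (405,272) in the dark block (398,300). The purple and yellow mallets and the red block are decoys. The stand is at (258,235), with its ring at (256,212). In the top view the mallet head is at (204,232), the block at (215,240), the ring at (389,232) and the post at (386,216).

```bash
python3 - <<'E'
from h import *
np.set_printoptions(precision=3,suppress=True)
s,t=lambda p:ray('scene',p),lambda p:ray('top',p)
print('mallet',tri(s((401.5,279.5)),t((206.4,232.3))), 'pin',tri(s((402,281)),t((206.7,235.4))))
print('block',tri(s((394.8,307.6)),t((220.1,239.6))), onz(s((394.8,307.6)),0),onz(t((220.1,239.6)),0))
for p in [(180,233),(183,248),(228,238),(223,218)]: print('headtop',onz(t(p),.16))
print('stand',onz(s((260.6,239.8)),0),onz(t((385.5,240.3)),0),'mouth',onz(s((257.4,208.9)),.115),onz(t((390.2,231.8)),.115))
im=cv2.imread('pics/top0.png'); a=cv2.resize(im[190:290,155:285],None,fx=5,fy=5,interpolation=cv2.INTER_CUBIC)
b=cv2.resize(im[200:275,345:425],None,fx=5,fy=5,interpolation=cv2.INTER_CUBIC)
c=np.zeros((500,650,3),np.uint8); c=a
d=np.zeros((600,800,3),np.uint8); d[:500,:650]=a; 
cv2.imwrite('pics/topA.png',a)
# head mask
hsv=cv2.cvtColor(im,cv2.COLOR_BGR2HSV); print(hsv[226,190],hsv[238,215],hsv[240,230],hsv[250,215],hsv[270,210])
for n in ['frame','sprayer','basket','beads','bobbin','jar']:
    l=finder.landmark_of('top',n)[:1]; print(n,[onz(t(x['point']),0) for x in l])
E
```

```text
mallet (array([0.543, 0.209, 0.117]), np.float64(0.0013932325324245312)) pin (array([0.539, 0.211, 0.106]), np.float64(0.0022479127607921414))
block (array([ 0.545,  0.207, -0.005]), np.float64(0.005301051061523894)) [0.546 0.21  0.   ] [0.545 0.203 0.   ]
headtop [0.535 0.253 0.16 ]
headtop [0.506 0.246 0.16 ]
headtop [0.525 0.159 0.16 ]
headtop [0.565 0.169 0.16 ]
stand [ 0.535 -0.164  0.   ] [ 0.541 -0.174  0.   ] mouth [ 0.529 -0.165  0.115] [ 0.543 -0.167  0.115]
[ 13 153 160] [ 14 164 143] [ 12 150 109] [ 13 156 100] [ 15 125 178]
frame [array([0.448, 0.393, 0.   ])]
sprayer [array([0.603, 0.383, 0.   ])]
basket [array([ 0.732, -0.008,  0.   ])]
beads [array([ 0.515, -0.005,  0.   ])]
bobbin [array([0.398, 0.003, 0.   ])]
jar [array([ 0.627, -0.389,  0.   ])]
```

View pics/topA.png

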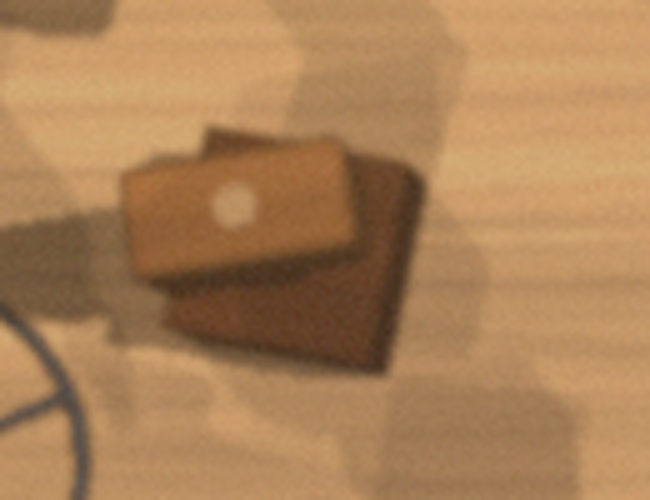

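Everything is consistent: the mallet is at (0.542,0.210), underside 0.11, yaw about 0.14. The ring is at about (0.538,-0.166). I'll stop over the ring on the way for a wrist view.

Emit:
apply_moves(increments=[0.02,0.0295,0.002,0,0,0.04,0.02,0.0295,0.002,0,0,0.04,0.02,0.0295,0.002,0,0,0.04,0.02,0.0295,0.002,0,0,0.04,0.02,0.0295,0.002,0,0,0.04,0.02,0.0295,0.002,0,0,0.04,0.02,0.0295,0.002,0,0,0.04,0.02,0.0295,0.002,0,0,0.04,0.02,0.0295,0.002,0,0,0.04,0.02,0.0295,0.002,0,0,0.04,0.02,0.0295,0.002,0,0,0.04,0.02,0.0295,0.002,0,0,0.04,0.02,0.0295,0.002,0,0,0.04,0.02,0.0295,0.002,0,0,0.04,0.02,0.0295,0.002,0,0,0.04,0.015,0.02,0.002,0,0,0.04,0,0,0,0,0,0], hand=0, force=30)

```text
t: 2.47
eef_pos: [0.5454, -0.1522, 0.2719]
ee_rot: [3.139, 0.005, 2.573]
force: [-0.2, 0.1, 0.1]
width: 0.0875
```

```bash
python3 - <<'E'
from h import *
np.set_printoptions(precision=4,suppress=True)
T=tool(); np.save('Tw1.npy',T); im=optics.grab_frame('wrist'); cv2.imwrite('pics/w1.png',im[:,:,::-1]); s=arm.get_state();print(s['t'],s['eef_pos'],s['ee_rot'],s['q'],s['force'])
for n,z in [('stand',0),('collar_mouth',.115),('notch_level',.103)]:
    for x in finder.landmark_of('wrist',n)[:2]: print(n,x['conf'],x['point'],onz(ray('wrist',x['point'],T),z))
E
```

```text
2.5167 [ 0.5444 -0.1532  0.2717] [3.1396 0.0043 2.5709] [ 0.0724  0.1553 -0.1848  0.0011 -1.2261 -0.6434] [-1.3319 -0.5626 -0.7247]
stand 0.9 [319.4, 192.0] [ 0.5403 -0.1699  0.    ]
collar_mouth 0.56 [324.9, 207.5] [ 0.5342 -0.1667  0.115 ]
notch_level 0.58 [317.2, 207.9] [ 0.5417 -0.1685  0.103 ]
```

View pics/w1.png

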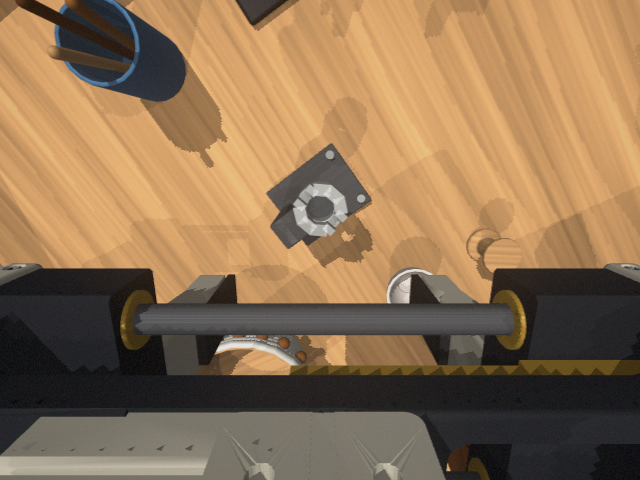

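The ring is at (320,209) and its notches show as dark cuts near (340,224) and (301,195). I'll enlarge the crop and measure.

```bash
python3 - <<'E'
from h import *
im=cv2.imread('pics/w1.png')
cv2.imwrite('pics/w1c.png',cv2.resize(im[140:250,260:380],None,fx=5,fy=5,interpolation=cv2.INTER_CUBIC))
E
```

```text
(no output)
```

View pics/w1c.png

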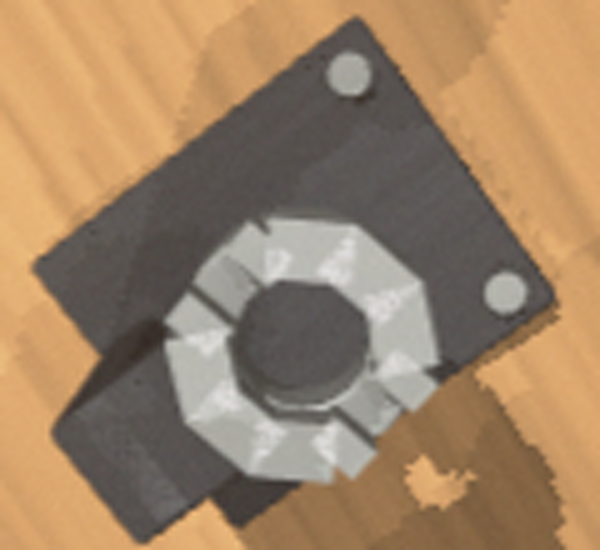

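```bash
python3 - <<'E'
from h import *
np.set_printoptions(precision=4,suppress=True)
T=np.load('Tw1.npy'); f=lambda c,z=.115: onz(ray('wrist',np.array(c)/5+[260-.4,140-.4],T),z)
a,b=f((235,287)),f((372,406)); d=a-b; print(a,b,'ring',f((302,350)),'notch yaw (as y axis)',np.arctan2(-d[0],d[1]))
print('diam',np.linalg.norm(f((165,350))-f((440,350))), np.linalg.norm(f((302,217))-f((302,483))))
e=f((35,265),.008)-f((355,17),.008); print('plate edge',e, np.linalg.norm(e),'stand yaw',np.arctan2(e[1],e[0]))
p=lambda x,y,z=.16: onz(ray('top',(x/5+154.6,y/5+189.6)),z)
c=[p(122,172),p(345,140),p(352,245),p(140,275)]; print('head',np.array(c),np.mean(c,0),'dot',p(235,207))
print(np.linalg.norm(c[0]-c[1]),np.linalg.norm(c[1]-c[2]))
E
```

```text
[ 0.543  -0.1836  0.115 ] [ 0.5338 -0.1517  0.115 ] ring [ 0.539  -0.1674  0.115 ] notch yaw (as y axis) -2.8606463072717876
diam 0.05017475601656674 0.049140830327502
plate edge [0.0967 0.0072 0.    ] 0.09692524553707009 stand yaw 0.0738617760506175
head [[0.553  0.255  0.16  ]
 [0.5654 0.168  0.16  ]
 [0.5236 0.1645 0.16  ]
 [0.5122 0.2467 0.16  ]] [0.5385 0.2086 0.16  ] dot [0.5389 0.2105 0.16  ]
0.08790412913805218 0.04189656434182433
```

Notch yaw is 0.281, which is 0.207 from the stand's yaw of 0.074 and within the stated range. The ring is at (0.539,-0.1675). Now over to the mallet.

Emit:
apply_moves(increments=[0,0.03,0.001,0,0,0.06,0,0.03,0.001,0,0,0.06,0,0.03,0.001,0,0,0.06,0,0.03,0.001,0,0,0.06,0,0.03,0.001,0,0,0.06,0,0.03,0.001,0,0,0.06,0,0.03,0.001,0,0,0.06,0,0.03,0.001,0,0,0.06,0,0.03,0.001,0,0,0.06,0,0.03,0.001,0,0,0.06,0,0.03,0.001,0,0,0.06,0,0.02,0.001,0,0,0.06,0,0,0,0,0,0,0,0,0,0,0,0])

```text
t: 3.83
eef_pos: [0.5357, 0.1888, 0.2848]
ee_rot: [3.141, 0.004, -2.997]
force: [0.1, -0.0, 0.5]
width: 0.0879
```

```bash
python3 - <<'E'
from h import *
np.set_printoptions(precision=4,suppress=True)
T=tool(); np.save('Tw2.npy',T); im=optics.grab_frame('wrist'); cv2.imwrite('pics/w2.png',im[:,:,::-1]); s=arm.get_state();print(s['t'],s['eef_pos'],s['ee_rot'],s['q'])
for n,z in [('mallet',.11),('pin',.105),('block',0)]:
    for x in finder.landmark_of('wrist',n)[:3]: print(n,x['conf'],x['point'],onz(ray('wrist',x['point'],T),z))
E
```

```text
3.8833 [0.5357 0.1885 0.2848] [ 3.1412  0.0044 -2.9974] [ 0.6842  0.1525 -0.1586  0.0021 -1.2557 -0.5406]
mallet 0.81 [166.3, 253.2] [0.6864 0.2426 0.11  ]
mallet 0.6 [470.7, 196.1] [0.3998 0.1427 0.11  ]
mallet 0.58 [317.5, 242.8] [0.5379 0.2098 0.11  ]
pin 0.98 [468.4, 196.0] [0.3998 0.1433 0.105 ]
pin 0.86 [166.6, 247.8] [0.6884 0.2387 0.105 ]
block 0.84 [490.4, 291.2] [0.2898 0.2747 0.    ]
```

View pics/w2.png

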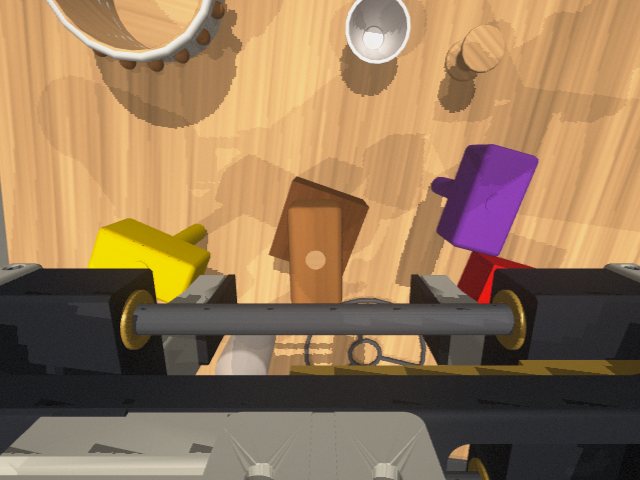

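```bash
python3 - <<'E'
from h import *
np.set_printoptions(precision=4,suppress=True)
T=np.load('Tw2.npy'); f=lambda c,z=.16: onz(ray('wrist',c,T),z)
print('dot',f((315,260)),'tri',tri(ray('wrist',(315,260),T),ray('top',(235/5+154.6,207/5+189.6))))
a,b,c,d=f((290,208)),f((340,208)),f((291,295)),f((341,295))
print((a+b)/2,b-a,'yaw', [np.arctan2(-(q-p)[0],(q-p)[1]) for p,q in((a,c),(b,d))])
E
```

```text
dot [0.5389 0.2111 0.16  ] tri (array([0.5388, 0.2104, 0.1613]), np.float64(0.0005053177054408867))
[0.5451 0.1669 0.16  ] [-0.0403 -0.0059  0.    ] yaw [np.float64(0.13066139410125058), np.float64(0.16932948823508437)]
```

Two views agree: the top dot is at (0.539,0.2105,0.161) and the yaw is 0.15. Descending.

Emit:
apply_moves(increments=[0.002,0.011,-0.01,0,0,0,0.0015,0.011,-0.02,0,0,0,0,0,-0.02,0,0,0,0,0,-0.02,0,0,0,0,0,-0.02,0,0,0,0,0,-0.02,0,0,0,0,0,-0.02,0,0,0,0,0,-0.015,0,0,0,0,0,0,0,0,0,0,0,0,0,0,0])

```text
t: 4.87
eef_pos: [0.5403, 0.2051, 0.1316]
ee_rot: [3.14, 0.007, -3.015]
force: [-0.0, -0.6, 0.8]
width: 0.0875
```

Emit:
apply_moves(increments=[-0.001,0.005,-0.001,0,0,0.02,0,0,0,0,0,0])

```text
t: 5.03
eef_pos: [0.5399, 0.2101, 0.1314]
ee_rot: [3.14, 0.008, -2.995]
force: [0.1, 0.1, 0.1]
width: 0.0875
```

Emit:
apply_moves(increments=[0,0,0,0,0,0,0,0,0,0,0,0,0,0,0,0,0,0,0,0,0,0,0,0,0,0,0,0,0,0,0,0,0,0,0,0,0,0,0,0,0,0,0,0,0,0,0,0], hand=1, force=30)

```text
t: 5.7
eef_pos: [0.5416, 0.2119, 0.1357]
ee_rot: [3.136, 0.014, -2.994]
force: [0.2, 0.2, -0.5]
width: 0.0462
```

Emit:
apply_moves(increments=[0,0,0.008,0,0,0,0,0,0.012,0,0,0,0,0,0.015,0,0,0,0,0,0.015,0,0,0,0,0,0.015,0,0,0,0,0,0.02,0,0,0,0,0,0.02,0,0,0,0,0,0.02,0,0,0,0,0,0.02,0,0,0,0,0,0.01,0,0,0,0,0,0,0,0,0])

```text
t: 6.62
eef_pos: [0.5377, 0.2091, 0.2986]
ee_rot: [3.139, 0.006, -2.995]
force: [1.4, -0.0, -1.1]
width: 0.0466
```

```bash
python3 - <<'E'
from h import *
np.set_printoptions(precision=4,suppress=True)
s=arm.get_state();print(s['t'],s['eef_pos'],s['ee_rot'],s['force'],s['moment'],s['width'],s['q'])
optics.grab_frame('scene');optics.grab_frame('top')
e=np.array(s['eef_pos'])
for n in('mallet','pin'):
  A=[x['point'] for x in finder.landmark_of('scene',n)];B=[x['point'] for x in finder.landmark_of('top',n)]
  for a in A:
    for b in B:
      p,g=tri(ray('scene',a),ray('top',b))
      if g<.02 and np.hypot(*(p-e)[:2])<.06: print(n,p,g)
E
```

```text
6.6167 [0.5377 0.2091 0.2986] [ 3.1392  0.0064 -2.9951] [ 1.4098 -0.0362 -1.1001] [0.0854 0.0883 0.0499] 0.04656970710129403 [ 0.7107  0.1596 -0.1186  0.0014 -1.2858 -0.5646]
mallet [0.5399 0.2097 0.2778] 0.00673158606663606
pin [0.5356 0.2096 0.2661] 0.00033213390120916906
```

Emit:
apply_moves(increments=[0,-0.015,0,0,0,-0.007,0,-0.029,0,0,0,-0.007,0,-0.029,0,0,0,-0.007,0,-0.029,0,0,0,-0.007,0,-0.029,0,0,0,-0.007,0,-0.029,0,0,0,-0.007,0,-0.029,0,0,0,-0.007,0,-0.029,0,0,0,-0.007,0,-0.029,0,0,0,-0.007,0,-0.029,0,0,0,-0.007,0,-0.029,0,0,0,-0.007,0,-0.029,0,0,0,-0.007,0,-0.025,0,0,0,-0.007,0,-0.015,0,0,0,0,0,0,0,0,0,0,0,0,0,0,0,0])

```text
t: 8.25
eef_pos: [0.5251, -0.1893, 0.28]
ee_rot: [-3.137, -0.023, -3.093]
force: [-0.3, 1.4, -1.9]
width: 0.0464
```

```bash
python3 - <<'E'
from h import *
np.set_printoptions(precision=4,suppress=True)
T=tool(); im=optics.grab_frame('wrist'); s=arm.get_state();print(s['t'],s['eef_pos'],s['ee_rot'],s['force'],s['q'])
cv2.imwrite('pics/w3.png',im[:,:,::-1])
np.save('Tw3.npy',T)
for n in ('mallet','pin','collar_mouth','notch_level'): print(n,[(x['point'],round(x['conf'],2)) for x in finder.landmark_of('wrist',n)[:2]])
E
```

```text
8.3 [ 0.5251 -0.189   0.2799] [-3.1372 -0.023  -3.0921] [ 0.2604 -0.2468 -1.9279] [ 0.009   0.1533 -0.1705  0.0055 -1.2697  0.0388]
mallet [([326.6, 280.7], 0.7)]
pin []
collar_mouth []
notch_level []
```

View pics/w3.png

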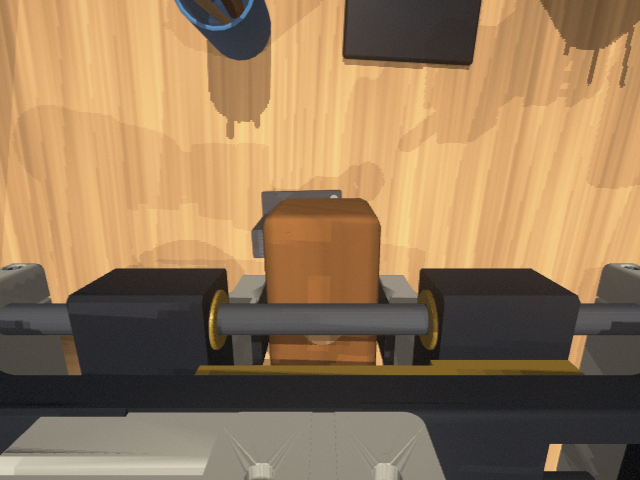

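```bash
cat >> h.py <<'E'
def plan(x,y,z,yaw):
    T=tool(); G=R.from_euler('xyz',[np.pi,0,yaw]); 
    s=arm.get_state(); print('t',round(s['t'],2),'pos',np.round(s['eef_pos'],4),'rot',np.round(s['ee_rot'],3),'F',np.round(s['force'],1),'M',np.round(s['moment'],2))
    print('shift',np.round(np.array([x,y,z])-T[:3,3],4),'turn',np.round((G*R.from_matrix(T[:3,:3]).inv()).as_rotvec(),4))
E
python3 - <<'E'
from h import *
T=np.load('Tw3.npy'); P=lambda v:proj('wrist',(T@np.r_[v,1])[:3],T).round(1)
for z in(-.0205,-.025): print(z,[P((0,y,z)) for y in (-.002,0,.002)],P((0,.045,z)),P((.023,.045,z)),P((0,.045,z+.05)))
plan(.539,-.1675,.2750,-3.08)
E
```

```text
-0.0205 [array([320.8, 318.2]), array([320.8, 322.5]), array([320.8, 326.8])] [321.  412.3] [371.9 412.3] [321.4 348.8]
-0.025 [array([320.7, 323.6]), array([320.7, 328.1]), array([320.7, 332.5])] [320.9 420. ] [373.3 420. ] [321.4 353.2]
t 8.5 pos [ 0.526  -0.1875  0.2809] rot [-3.137 -0.021 -3.089] F [ 0.3 -0.3 -1.1] M [0.06 0.01 0.05]
shift [ 0.013   0.02   -0.0059] turn [ 0.0057 -0.0207  0.0093]
```

Emit:
apply_moves(increments=[0.005,0.008,0,0.002,-0.008,0.003,0.005,0.008,0,0.002,-0.008,0.003,0.003,0.004,0,0.001,-0.005,0.003,0,0,0,0,0,0,0,0,0,0,0,0])

```text
t: 8.92
eef_pos: [0.541, -0.1624, 0.2815]
ee_rot: [-3.142, 0.004, -3.075]
force: [-0.0, -0.6, -2.2]
width: 0.0465
```

```bash
python3 - <<'E'
from h import *
plan(.539,-.1675,.2450,-3.08)
E
```

```text
t 8.92 pos [ 0.541  -0.1624  0.2815] rot [-3.142  0.004 -3.075] F [-0.  -0.6 -2.2] M [0.02 0.16 0.01]
shift [-0.002  -0.0051 -0.0365] turn [-0.0002  0.0038 -0.0054]
```

Emit:
apply_moves(increments=[-0.001,-0.003,-0.01,0,0.004,-0.005,-0.0005,-0.002,-0.01,0,0,0,0,0,-0.01,0,0,0,0,0,0,0,0,0,0,0,0,0,0,0])

```text
t: 9.33
eef_pos: [0.5386, -0.1678, 0.2475]
ee_rot: [3.141, -0.002, -3.08]
force: [0.7, 0.4, -1.7]
width: 0.0462
```

```bash
python3 - <<'E'
from h import *
plan(.539,-.1675,.2450,-3.08)
ims=[optics.grab_frame(c) for c in('scene','top')]
print(finder.landmark_of('scene','pin')[:3],finder.landmark_of('top','pin')[:3])
m=[proj('scene',(.539,-.1675,z)) for z in(.115,.0)]; print(m)
c=ims[0][150:270,190:330,::-1]; cv2.imwrite('pics/s4.png',cv2.resize(c,None,fx=5,fy=5,interpolation=cv2.INTER_CUBIC))
E
```

```text
t 9.33 pos [ 0.5386 -0.1678  0.2475] rot [ 3.141e+00 -2.000e-03 -3.080e+00] F [ 0.7  0.4 -1.7] M [ 0.04  0.03 -0.03]
shift [ 0.0004  0.0003 -0.0025] turn [-0.0003 -0.002  -0.0002]
[{'point': [250.2, 180.9], 'conf': 0.83}, {'point': [386.4, 351.4], 'conf': 0.63}, {'point': [398.6, 225.3], 'conf': 0.58}] [{'point': [191.9, 162.9], 'conf': 0.94}, {'point': [400.6, 227.7], 'conf': 0.77}, {'point': [393.0, 233.9], 'conf': 0.75}]
[array([254.23279624, 211.24210145]), array([258.5067512 , 240.22320423])]
```

View pics/s4.png

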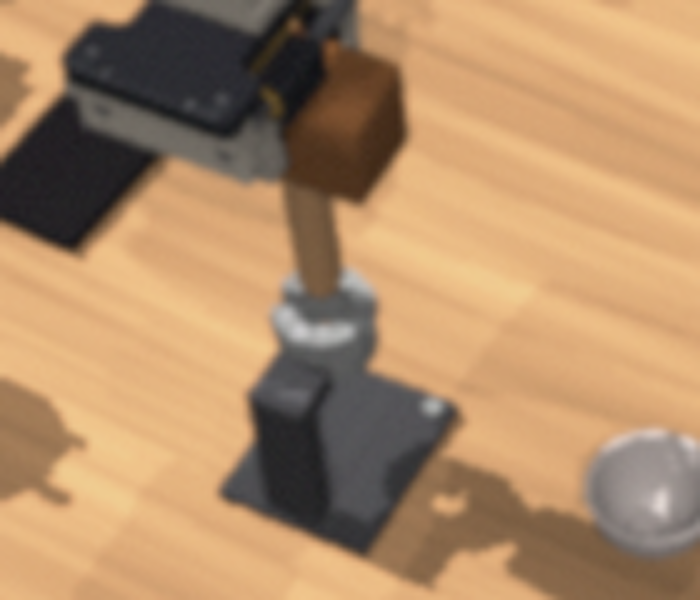

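In the scene view the handle hangs upright over the ring's bore, with the tip at crop (321,285). Lowering in stages.

Emit:
apply_moves(increments=[0.0003,0.0003,-0.005,0,0,0,0,0,-0.005,0,0,0,0,0,-0.005,0,0,0,0,0,-0.005,0,0,0,0,0,-0.005,0,0,0,0,0,0,0,0,0])

```text
t: 10.03
eef_pos: [0.5408, -0.1669, 0.2226]
ee_rot: [3.141, 0.004, -3.079]
force: [1.5, 0.7, -2.1]
width: 0.0463
```

```bash
python3 - <<'E'
from h import *
plan(.539,-.1675,.1650,-3.08)
E
```

```text
t 10.03 pos [ 0.5408 -0.1669  0.2226] rot [ 3.141  0.004 -3.079] F [ 1.5  0.7 -2.1] M [ 0.35 -0.04 -0.  ]
shift [-0.0018 -0.0006 -0.0576] turn [-0.0008  0.0042 -0.0007]
```

Emit:
apply_moves(increments=[-0.001,0,-0.005,0,0.004,0,0,0,-0.006,0,0,0,0,0,-0.006,0,0,0,0,0,-0.006,0,0,0,0,0,-0.006,0,0,0,0,0,0,0,0,0])

```text
t: 10.53
eef_pos: [0.5402, -0.1667, 0.1903]
ee_rot: [3.141, 0.001, -3.079]
force: [0.9, 0.6, -2.6]
width: 0.0463
```

```bash
python3 - <<'E'
from h import *
plan(.539,-.1675,.1650,-3.08)
E
```

```text
t 10.53 pos [ 0.5402 -0.1667  0.1903] rot [ 3.141e+00  1.000e-03 -3.079e+00] F [ 0.9  0.6 -2.6] M [ 0.4  -0.44  0.04]
shift [-0.0012 -0.0008 -0.0253] turn [-0.0009  0.0006 -0.001 ]
```

Emit:
apply_moves(increments=[-0.0005,0,-0.005,0,0,0,0,0,-0.005,0,0,0,0,0,-0.005,0,0,0,0,0,-0.005,0,0,0,0,0,0,0,0,0])

```text
t: 10.95
eef_pos: [0.5399, -0.1667, 0.1682]
ee_rot: [3.141, 0.001, -3.079]
force: [1.1, 1.9, -3.3]
width: 0.0462
```

```bash
python3 - <<'E'
from h import *
plan(.539,-.1675,.1480,-3.08)
E
```

```text
t 10.95 pos [ 0.5399 -0.1667  0.1682] rot [ 3.141e+00  1.000e-03 -3.079e+00] F [ 1.1  1.9 -3.3] M [ 0.42 -0.37  0.01]
shift [-0.0009 -0.0008 -0.0202] turn [-0.0008  0.0009 -0.001 ]
```

Emit:
apply_moves(increments=[0,0,-0.005,0,0,0,0,0,-0.004,0,0,0,0,0,-0.003,0,0,0,0,0,-0.002,0,0,0,0,0,0,0,0,0])

```text
t: 11.37
eef_pos: [0.5398, -0.1668, 0.1526]
ee_rot: [3.141, 0.001, -3.079]
force: [1.6, 1.2, -0.5]
width: 0.0457
```

Emit:
apply_moves(increments=[0,0,-0.001,0,0,0,0,0,-0.001,0,0,0,0,0,0,0,0,0])

```text
t: 11.62
eef_pos: [0.5399, -0.1668, 0.1506]
ee_rot: [3.141, 0.001, -3.079]
force: [0.9, 0.1, -2.5]
width: 0.0459
```

Emit:
apply_moves(increments=[0,0,-0.001,0,0,0,0,0,-0.001,0,0,0,0,0,0,0,0,0])

```text
t: 11.87
eef_pos: [0.54, -0.1669, 0.1487]
ee_rot: [3.141, 0.001, -3.079]
force: [0.7, 0.0, -1.5]
width: 0.0462
```

Emit:
apply_moves(increments=[0,0,-0.001,0,0,0,0,0,-0.001,0,0,0,0,0,0,0,0,0])

```text
t: 12.12
eef_pos: [0.5406, -0.167, 0.1482]
ee_rot: [-3.141, 0.003, -3.078]
force: [-0.1, 0.4, 0.5]
width: 0.0465
```

Emit:
apply_moves(increments=[0,0,-0.001,0,0,0,0,0,0,0,0,0])

```text
t: 12.28
eef_pos: [0.5408, -0.1671, 0.1481]
ee_rot: [-3.141, 0.004, -3.078]
force: [0.4, 1.5, 0.8]
width: 0.0459
```

Emit:
apply_moves(increments=[0,0,-0.001,0,0,0,0,0,0,0,0,0])

```text
t: 12.45
eef_pos: [0.541, -0.1672, 0.1479]
ee_rot: [-3.14, 0.004, -3.077]
force: [-0.7, 1.7, 0.9]
width: 0.046
```

The pin rides on the rim at TCP z 0.148, as expected, with about 3 N. Turning anticlockwise.

Emit:
apply_moves(increments=[0,0,-0.0007,0,0,0.025,0,0,-0.0007,0,0,0.025,0,0,-0.0007,0,0,0.025,0,0,-0.0007,0,0,0.025])

```text
t: 12.78
eef_pos: [0.5409, -0.1673, 0.1453]
ee_rot: [-3.14, 0.005, -2.972]
force: [-0.7, 2.2, -0.2]
width: 0.0459
```

Emit:
apply_moves(increments=[-0.0005,0,-0.001,0,-0.002,0.025,0,0,-0.001,0,0,0.025,0,0,-0.001,0,0,0.02])

```text
t: 13.03
eef_pos: [0.5398, -0.1671, 0.1407]
ee_rot: [-3.141, 0.006, -2.897]
force: [-2.1, 0.5, 6.1]
width: 0.046
```

Emit:
apply_moves(increments=[0,0,-0.0005,0,0,0.015,0,0,0,0,0,0,0,0,0,0,0,0])

```text
t: 13.28
eef_pos: [0.5397, -0.1673, 0.1406]
ee_rot: [-3.141, 0.005, -2.879]
force: [-0.2, 0.2, 1.2]
width: 0.0459
```

```bash
python3 - <<'E'
from h import *
plan(.539,-.1675,.1400,-2.86)
E
```

```text
t 13.28 pos [ 0.5397 -0.1673  0.1406] rot [-3.141  0.005 -2.879] F [-0.2  0.2  1.2] M [ 0.43  0.26 -0.07]
shift [-0.0007 -0.0002 -0.0006] turn [-0.0005  0.0054  0.0188]
```

Head is down 7.6 mm of the 8 mm and carried by the ring. Releasing.

Emit:
apply_moves(increments=[0,0,0,0,0.004,0,0,0,0,0,0,0], force=5)

```text
t: 13.45
eef_pos: [0.5398, -0.1673, 0.1405]
ee_rot: [3.142, 0.001, -2.879]
force: [-0.4, 1.6, 3.4]
width: 0.0463
```

Emit:
apply_moves(increments=[0,0,0,0,0,0,0,0,0,0,0,0,0,0,0,0,0,0,0,0,0,0,0,0,0,0,0,0,0,0,0,0,0,0,0,0], hand=0)

```text
t: 13.95
eef_pos: [0.5395, -0.1678, 0.1396]
ee_rot: [-3.142, -0.0, -2.879]
force: [0.5, 0.3, 0.2]
width: 0.0804
```

Clear of the head; lifting straight up and backing off for a check.

Emit:
apply_moves(increments=[0,0,0.005,0,0,0,0,0,0.012,0,0,0,0,0,0.02,0,0,0,0,0,0.02,0,0,0,0,0,0.02,0,0,0,0,0,0.025,0,0,0,0,0,0.025,0,0,0,0,0,0.02,0,0,0,-0.02,0,0.005,0,0,0,-0.025,0,0,0,0,0,-0.025,0,0,0,0,0,-0.02,0,0,0,0,0,0,0,0,0,0,0])

```text
t: 15.03
eef_pos: [0.4445, -0.1683, 0.3028]
ee_rot: [-3.14, -0.0, -2.879]
force: [-0.3, -0.7, -1.3]
width: 0.0876
```

```bash
python3 - <<'E'
from h import *
np.set_printoptions(precision=4,suppress=True)
s=arm.get_state(); print(s['t'],s['eef_pos'],s['force'],s['width'])
ims=[optics.grab_frame(c) for c in('scene','top')]
for n in('mallet','pin'):
  for a in finder.landmark_of('scene',n):
    for b in finder.landmark_of('top',n):
      p,g=tri(ray('scene',a['point']),ray('top',b['point']))
      if g<.02 and np.hypot(p[0]-.539,p[1]+.1675)<.05: print(n,p,g)
c=cv2.resize(ims[0][120:270,180:340,::-1],None,fx=2.5,fy=4*.625,interpolation=cv2.INTER_CUBIC)
d=cv2.resize(ims[1][170:320,310:470,::-1],None,fx=2.5,fy=2.5,interpolation=cv2.INTER_CUBIC)
cv2.imwrite('pics/end.png',np.hstack([c,d]))
E
```

```text
15.0333 [ 0.4445 -0.1683  0.3028] [-0.341  -0.6987 -1.2835] 0.08757919673614883
```

View pics/end.png

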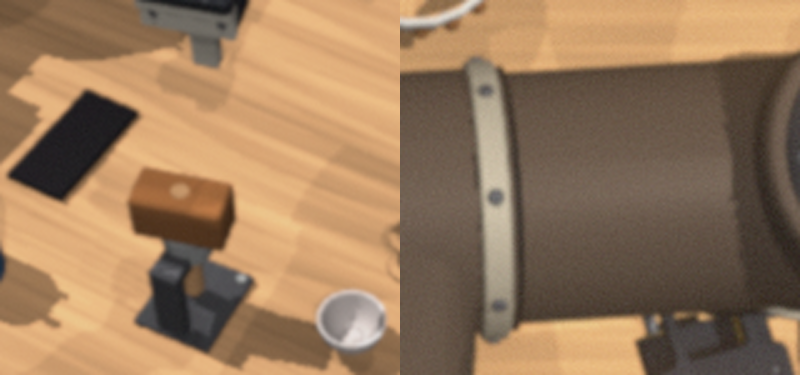

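The head sits flush and level on the ring (crop 182,210) with the handle visible below it, and the bowl and phone are unmoved. Checking the dot's height against seated (0.165) and unseated (0.173), then handing in.

```bash
python3 - <<'E'
from h import *
im=cv2.imread('pics/end.png')[180:202,165:195]; g=im[:,:,0].astype(float); w=np.clip(g-np.percentile(g,75),0,None); yy,xx=np.mgrid[180:202,165:195]
print('dot',180+(w*xx).sum()/w.sum()/2.5,120+(w*yy).sum()/w.sum()/2.5,'seated',proj('scene',(.5395,-.1675,.165)),'not',proj('scene',(.5395,-.1675,.173)))
print(arm.job_done(), arm.get_state()['t'])
E
```

```text
dot 251.8718635809988 196.20097442143728 seated [252.04721542 197.39493383] not [251.70338824 195.06873428]
the job is handed in; nothing more can be done
the job is handed in; nothing more can be done
```

The mallet now hangs handle-down in the ring with its pin in the notches, and the job is handed in at about 15 s of the 67 s allowed. I gripped it by the head, lifted it out of the block and lowered the handle into the ring until the pin rode on the rim at about 3 N. I then turned it anticlockwise about 0.2 rad until the pin fell in, and let go.

**Checks that agree**
- **Drop:** the head went down 7.6 mm of the expected 8 mm, at a yaw of about 0.25 to 0.26; I had measured the notches at 0.28 from the camera.
- **Force:** vertical force reached about 8 N at the end of the drop, against the 25 N limit.
- **Last scene view:** the head looks flush and level on the ring, and the gripper is clear of it. The bead bowl and phone, the only bystanders I looked at there, appear unmoved.

**Checks that failed or were unclear**
- **Dot height:** the dot on top of the head was at image row 196.2, midway between seated (197.4) and unseated (195.1). That difference is within the 2 mm calibration, so it decides nothing. I rely on the measured drop and the flush look.
- **Top view:** the arm blocked the top camera at the end, so the pin and mallet positions could not be measured again from two views.

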